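# Roll the finger tiles of a recipe stand flush

## Robot

A 6-joint arm with a two-finger parallel gripper is mounted at the origin on a cart in front of the work surface, level with it; the furniture and walls round the work are solid. World frame = base frame: x ahead of the robot, y to its left, z up, the work surface at z = 0. Lengths are in mm, angles in rad, forces in N, time in s.
With the tool pointing down it reaches from about 275 to 850 mm from the base axis. Payload 5.2 kg.
Tool frame: the origin (TCP) lies at the very end of the fingers, on their centre line; the grasp point (between the pads) lies behind it (arm.tcp_to_grasp is the z of the grasp point in the tool frame, in mm); z points along the fingers, y is the line along which they close (so a half turn about z gives the same grasp; the last joint's range is limited). The gripper opens to 85 mm and grips with 20 to 120 N. Pads are 22 mm wide; open, the fingers measure 114 mm over their backs; the gripper's body (76 mm by 85 mm) begins 54 mm behind the grasp point. The pads swing forward as they close: fully open they stand 13 mm farther back than shut.
Start: joints at [-1.381, 0.259, 1.535, -0, 1.348, -0.203], TCP at [210.548, -508.109, 199.21] pointing down, gripper open.
Joint ranges: [-3.14, 3.14], [-0.91, 2.08], [0.19, 2.58], [-1.22, 4.36], [0.22, 2.71], [-3.12, 3.12]. Speed limits (rad/s): [2.57, 2.57, 3.14, 3.14, 3.14, 3.14].

## Interface

Orientations are given as [roll, pitch, yaw] about the fixed x, y, z axes, in that order (R = Rz(yaw) Ry(pitch) Rx(roll)).
In Python, from cell import get_state, eyes, workorder, arm gives the robot as it stands.
- The arm moves only by the tool jog_arm, never from a script. Its argument "commands" is a list that holds one entry, the list of rows, each a list of 7 numbers: the shift along the tool's x, y, z in units of 40 mm (1.0 is 40 mm), then the turn, a rotation vector about the tool's x, y, z in units of 6 degrees (1.0 is 6 degrees), then the closure, from -1 (fully open) to 1 (shut), so that 0 is half open. In form: [[[tx, ty, tz, rx, ry, rz, jaw], ...]]. A call has 1 to 12 rows; each row is the pose to reach, as a shift and turn from the pose commanded when the call began, along the tool's axes at that moment; what a row does not reach only later rows make up. A row lasts 1/12 s, in which the tool goes at most 41.7 mm and 7.16 degrees, less where a joint would pass 70% of its speed; a pose out of reach is approached as far as the arm can. A call with a gripper value outside its range is refused whole. The fingers move at their own pace and stop on an object; the grip force is fixed at half the most. Time passes only in rows, so rows that repeat a pose let the fingers close. It gives the time, the measured TCP pose, the force, the opening and the grip force at its end, in the units of the state.
- get_state(): the state, without advancing time (a new reading comes with each control period).
- eyes.get_image(name): name is "scene" or "top" or "wrist"; returns a dict with "frame" (400x640x3 uint8, red, green, blue), "camera_matrix" (3x3 intrinsics, pixels), "world_to_cam" (4x4, takes a point from world to camera coordinates). Camera axes: x right, y up, looking along -z (the intrinsics and any distortion apply to the point x, -y, -z); pixel columns grow to the right and rows downward; lengths in mm; the calibration is good to about 2 mm. A picture is of the moment at which its call begins. There is no depth.
- workorder.sign_off(): hands the job in; it is judged then, once.
Trained networks look in a picture, given as the dict that the camera call returned (one of the last four; its "shot" number tells which), for a name from the list of things; names that differ only in an ending like _2 or _b are one class to them, and where a whole thing is asked for, a point or a joint stands for the part that bears it (a point fixed in the world has none). Each returns a list of dicts, best first, with "p" (0 to 1); they miss things now and then, are a little off and sometimes report something else, mostly with a low value. They report only what shows in the picture. A call takes as long as a camera call.
- eyes.boxes_of(picture, thing): "extent" ([left, top, right, bottom] in pixels, round what is visible of it).
- eyes.cut_out(picture, thing): "region" (400x640 bool, what is visible of it) and "extent" ([left, top, right, bottom] in pixels, round what is visible of it).
- eyes.tip_of(picture, thing): "position" ([column, row] in pixels: a listed point, or the origin of a listed thing).
The state is a dict: "time": time; "joint_positions": joint angles; "joint_velocities": joint speeds; "joint_torque": joint torques, N m; "tcp_pos": TCP position; "tool_rot": TCP orientation; "wrist_force": force on the tool from outside, world axes, zero at the start; "ft_torque": the same for the moment, N m; "grip_width": finger opening in mm; "gripper_force": force on a finger pad.
Only numpy, scipy, OpenCV 4.12 (cv2) and the standard library are available. Lean on these libraries where they do the work, as an engineer would, in place of code of your own. Each camera call takes 0.05 s, during which the arm holds its last target. There are 200 camera calls.

## Task

The finger tiles on the sloping face of the recipe stand are only stuck on lightly and stand proud. Take the hand roller out of its tub and roll it along the row with firm, steady pressure, rubber flat on the slope, until every tile lies flush with the wood; press with the rubber only, never so hard that a tile could crack. Then hang the roller back in its tub, upright with its plate resting on the rim, and leave the tumbler and the pepper mill behind the stand where they are.

Things in the scene. Friction and masses are not known exactly. Their poses are not given: they have to be found in the camera images.
- stand: Wooden recipe stand, fixed, 270 mm wide. Origin on the cooktop under its middle; z up, x level and pointing up the slope, y along the row of tiles. Its flat face, 176 mm long, rises towards +x at 30 degrees to the level (outward normal (-0.5, 0, 0.866) in these axes). A 13 mm thick ledge along the low front edge stands 14 mm above the face.
- face_center (a point): Middle of the tile row, in the plane of the wooden face (0, 0, 0.078 m in the stand's axes); axes as stand. Eight glazed tiles (24 x 92 x 6 mm, 26 mm pitch) cover 92 mm along the slope and 208 mm along y, centred here, in a recess; wood 40 mm wide above and below them, 29 mm at both ends; the ledge is 88 mm down the slope.
- roller_grip (a point): Middle of the upright handle of the hand roller. Axes: z up along the handle, x along the drum's axle, y the way it rolls. Flat-sided dark wood, 34 mm (x) by 25 mm (y), from 37 mm below to 36 mm above this point. A steel guard plate 156 x 66 x 5 mm (x, y, z) lies below it, its underside 50 mm below this point. Whole roller about 0.4 kg.
- roller_foot (a point): Middle of the lowest line of the roller's black rubber drum, 96 mm below roller_grip along the handle; axes of the roller. The drum is 110 mm long (x), 40 mm in diameter and turns freely on its axle, 20 mm above this point, between two steel arms.
- drum (a joint): Turn of the rubber drum about its axle, rad: 0 at the start, either sign, unlimited; it turns freely when it rolls.
- tub_mouth (a point): Centre of the mouth of the blue open tub, level with its rim, 62 mm above the cooktop; x along its length, z up. Fixed; 160 x 64 mm outside, 147 x 51 mm inside (x, y). The roller's drum and arms (123 x 40 mm) hang in it clear of its floor, the guard plate lies on the rim; roller_grip is then 50 mm above this point.
- tile1 (a joint): Tile 1 of 8, centre -91 mm along y from face_center: how far it is pressed in, m. 0 = 5 mm proud of the wood, 0.005 = flush, at its stop; starts at 0 to 0.0015. Stiff adhesive: it yields to about 7 N and stays where it was pressed to. Over 60 N cracks tiles.
- tile2 (a joint): Tile 2 of 8, centre -65 mm along y from face_center: how far it is pressed in, m. 0 = 5 mm proud of the wood, 0.005 = flush, at its stop; starts at 0 to 0.0015. Stiff adhesive: it yields to about 7 N and stays where it was pressed to. Over 60 N cracks tiles.
- tile3 (a joint): Tile 3 of 8, centre -39 mm along y from face_center: how far it is pressed in, m. 0 = 5 mm proud of the wood, 0.005 = flush, at its stop; starts at 0 to 0.0015. Stiff adhesive: it yields to about 7 N and stays where it was pressed to. Over 60 N cracks tiles.
- tile4 (a joint): Tile 4 of 8, centre -13 mm along y from face_center: how far it is pressed in, m. 0 = 5 mm proud of the wood, 0.005 = flush, at its stop; starts at 0 to 0.0015. Stiff adhesive: it yields to about 7 N and stays where it was pressed to. Over 60 N cracks tiles.
- tile5 (a joint): Tile 5 of 8, centre +13 mm along y from face_center: how far it is pressed in, m. 0 = 5 mm proud of the wood, 0.005 = flush, at its stop; starts at 0 to 0.0015. Stiff adhesive: it yields to about 7 N and stays where it was pressed to. Over 60 N cracks tiles.
- tile6 (a joint): Tile 6 of 8, centre +39 mm along y from face_center: how far it is pressed in, m. 0 = 5 mm proud of the wood, 0.005 = flush, at its stop; starts at 0 to 0.0015. Stiff adhesive: it yields to about 7 N and stays where it was pressed to. Over 60 N cracks tiles.
- tile7 (a joint): Tile 7 of 8, centre +65 mm along y from face_center: how far it is pressed in, m. 0 = 5 mm proud of the wood, 0.005 = flush, at its stop; starts at 0 to 0.0015. Stiff adhesive: it yields to about 7 N and stays where it was pressed to. Over 60 N cracks tiles.
- tile8 (a joint): Tile 8 of 8, centre +91 mm along y from face_center: how far it is pressed in, m. 0 = 5 mm proud of the wood, 0.005 = flush, at its stop; starts at 0 to 0.0015. Stiff adhesive: it yields to about 7 N and stays where it was pressed to. Over 60 N cracks tiles.
- tumbler: Clear glass tumbler, 80 mm wide, 91 mm tall, standing behind the work; origin at the middle of its foot. Leave it.
- pepper_mill: Brown wooden pepper mill, 58 mm wide, 150 mm tall, behind the work; origin at the middle of its foot. Leave it.

How it is judged (in metres and radians):
On the way, in this order (a step that is already met when the one before it is completed fails the run):
1. the roller has been lifted out of its tub (z of roller_grip in the frame of tub_mouth above 0.1 m), for 0.1 s.
2. the roller, its drum parallel to the slope within 10 degrees, is held pressed on the face with 4 N or more and its drum has rolled at least 2 rad (40 mm) (contact force between roller and stand above 4 N and (value of joint drum above 2 rad or value of joint drum below -2 rad) and (angle between roller_grip's own x axis and vertical between 0.87 and 1.22 rad or angle between roller_grip's own x axis and vertical between 1.92 and 2.27 rad)), for 0.3 s.
3. all eight tiles are pressed in flush (within 1.5 mm) (value of joint each of tile1, tile2, tile3, tile4, tile5, tile6, tile7, tile8 above 0.0035 m), for 0.1 s.
At the end, for the whole second after the job is handed in: All eight tiles are flush with the wood within 1.5 mm (each joint above 0.0035 m); the roller hangs at rest in its tub, handle upright within 0.08 rad, handle middle within 15 mm (level) of the tub's middle and 44 to 55 mm above its rim (all of step 3 and horizontal distance between roller_grip and tub_mouth below 0.015 m and z of roller_grip in the frame of tub_mouth between 0.044 and 0.055 m and angle between roller_grip's own z axis and vertical below 0.08 rad and linear speed of roller below 0.02 m/s); the robot touches nothing.
It fails at once if the stand or its tiles are pressed by the gripper instead of the roller (more than 3 N) (contact force between any of the fingers, the arm and stand above 3 N).
It fails at once if the roller is rammed against the tiles or the stand with more than 60 N, which cracks tiles (contact force between roller and stand above 60 N).
It fails at once if a bystander (glass tumbler, pepper mill) is moved more than 15 mm (distance of any of tumbler, pepper_mill from where it was at the start of the episode above 0.015 m).
It also fails if it takes over 54 s, if anything falls off the work surface, if the arm or the gripper's body presses on something with over 40 N, if the wrist force passes 120 N, or if a joint passes its speed limit or range.

## Working session

There is one attempt and no reset: what is moved stays moved. The work goes in short steps, Python scripts to look and compute and a tool call to move; the robot and the scene stay as the last step left them, time stands still between calls to the robot, and variables do not carry over. Pictures are saved under pics/ and viewed, at most 10 in all, crops included, and the job is handed in when it is done.

Besides the shell and the picture viewer there is one more tool, called after "Request:" as name([rows], argument=value, ...), one row to a line, values as JSON. jog_arm: Moves the arm, as the interface text tells. Its arguments: {"type":"object","properties":{"commands":{"type":"array","items":{"type":"array","items":{"type":"array","items":{"type":"number"}}}}},"required":["commands"]}

```bash
mkdir -p pics; ls; cat > h.py <<'E'
import numpy as np, cv2
from cell import get_state, eyes, workorder, arm
from scipy.spatial.transform import Rotation as R
def ray(p,uv):
    K=np.array(p["camera_matrix"]);T=np.array(p["world_to_cam"])
    d=np.linalg.inv(K)@[uv[0],uv[1],1]; d=np.array([d[0],-d[1],-d[2]])
    Rm=T[:3,:3]; o=-Rm.T@T[:3,3]; d=Rm.T@d; return o,d/np.linalg.norm(d)
def tri(rs):
    A=sum(np.eye(3)-np.outer(d,d) for o,d in rs); b=sum((np.eye(3)-np.outer(d,d))@o for o,d in rs)
    return np.linalg.solve(A,b)
def atz(r,z): o,d=r; return o+d*(z-o[2])/d[2]
def proj(p,X):
    K=np.array(p["camera_matrix"]);T=np.array(p["world_to_cam"])
    c=T[:3,:3]@np.array(X,float)+T[:3,3]; q=K@[c[0],-c[1],-c[2]]; return q[:2]/q[2]
def save(p,n): cv2.imwrite(f"pics/{n}.png",p["frame"][:,:,::-1])
E
python3 - <<'E'
from h import *
np.set_printoptions(precision=1,suppress=True)
s=get_state(); print(s); print([a for a in dir(arm) if a[0]!='_'], arm.tcp_to_grasp)
P={n:eyes.get_image(n) for n in("scene","top","wrist")}
for n,p in P.items(): save(p,n)
cv2.imwrite("pics/all.png",np.vstack([P[n]["frame"] for n in("scene","top")])[:,:,::-1][:, :])
for n in P:
  print(n,proj(P[n],[500,0,0]))
pts={}
for th in("face_center","roller_grip","roller_foot","tub_mouth","stand","tumbler","pepper_mill"):
  rs=[]
  for n in P:
    t=eyes.tip_of(P[n],th)
    print(th,n,[(np.round(x["position"],1),round(x["p"],2)) for x in t[:2]])
    if t and t[0]["p"]>.4 and n!="wrist": rs.append(ray(P[n],t[0]["position"]))
  if len(rs)>1: print("  ->",tri(rs))
E
```

```text
pics
{'time': 0.0, 'joint_positions': array([-1.4,  0.3,  1.5, -0. ,  1.3, -0.2]), 'joint_velocities': array([ 0., -0.,  0.,  0., -0.,  0.]), 'joint_torque': array([  0. , -44.6, -29.1,  -0. ,   0. ,  -0. ]), 'tcp_pos': array([ 210.4, -507.5,  198.4]), 'tool_rot': array([-3.1, -0. ,  0.4]), 'wrist_force': array([-0.2,  0.3,  0.3]), 'ft_torque': array([-0.,  0., -0.]), 'gripper_force': 0.0, 'grip_width': 85.3037381671995}
['IKError', 'tcp_to_grasp'] -18.700000000000003
scene [358.3 255.1]
top [316.2 263.1]
wrist [-122.4 -392.6]
face_center scene [(array([294.3, 253.6]), 0.71)]
face_center top [(array([261.7, 229.9]), 0.69), (array([269.3, 225.9]), 0.43)]
face_center wrist []
  -> [601.6 155.8  73. ]
roller_grip scene [(array([385.8, 174.1]), 0.67)]
roller_grip top [(array([393.3, 233.3]), 0.69)]
roller_grip wrist []
  -> [ 578.7 -217.3  123.9]
roller_foot scene [(array([384.2, 197.9]), 0.76)]
roller_foot top []
roller_foot wrist []
tub_mouth scene [(array([384.7, 184.9]), 0.78)]
tub_mouth top [(array([391.3, 230.6]), 0.76), (array([257.3, 229.9]), 0.45)]
tub_mouth wrist []
  -> [ 585.4 -224.2   67.8]
stand scene [(array([295.7, 270.8]), 0.95)]
stand top [(array([265.4, 227.4]), 0.7)]
stand wrist []
  -> [609.6 156.6 -16.5]
tumbler scene [(array([307.3, 193.3]), 0.95)]
tumbler top [(array([344.2, 165.4]), 0.96)]
tumbler wrist []
  -> [806.  -98.1 -29.6]
pepper_mill scene [(array([279.2, 218.4]), 0.82)]
pepper_mill top [(array([297.8, 177.7]), 0.57)]
pepper_mill wrist []
  -> [770.6  55.8  -3.1]
```

View pics/scene.png

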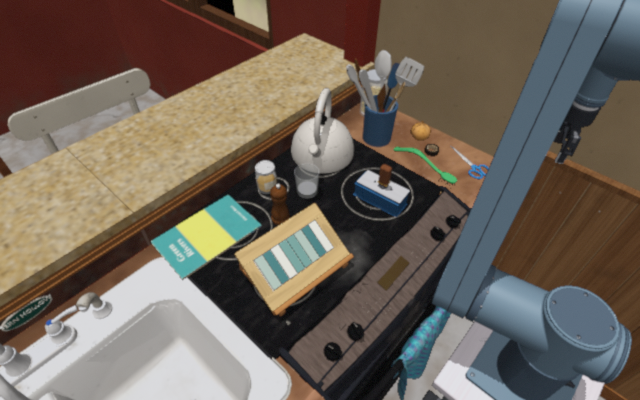

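View pics/top.png

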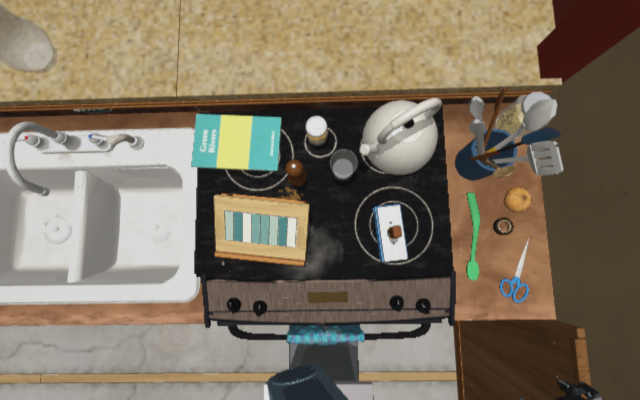

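The scene view shows the stand at about (295,255) and the blue tub with the roller at about (385,190). In the top view they are at (262,230) and (391,232), with the ledge facing the robot. Next I'll measure the yaws and plan the approach.

```bash
cat >> h.py <<'E'
np.set_printoptions(precision=3,suppress=True)
def pose():
    s=get_state(); return s["tcp_pos"],R.from_euler("xyz",s["tool_rot"])
def delta(p1,R1,p0=None,R0=None):
    if p0 is None: p0,R0=pose()
    return np.r_[R0.inv().apply(np.array(p1)-p0)/40,(R0.inv()*R1).as_rotvec(degrees=True)/6]
def tool(zdir,xdir):
    z=np.array(zdir,float);z/=np.linalg.norm(z);x=np.array(xdir,float);x-=x@z*z;x/=np.linalg.norm(x)
    return R.from_matrix(np.c_[x,np.cross(z,x),z])
E
python3 - <<'E'
from h import *
p0,R0=pose(); print(p0,R0.as_matrix())
w=eyes.get_image("wrist");T=w["world_to_cam"];c=-T[:3,:3].T@T[:3,3]
print("cam in tool",R0.inv().apply(c-p0),"cam look in tool",R0.inv().apply(-T[2,:3]),"right",R0.inv().apply(T[0,:3]))
p=eyes.get_image("top"); print(p["camera_matrix"])
for th in("roller_grip","stand","tub_mouth"):
  for m in eyes.cut_out(p,th)[:2]:
    g=m["region"].astype(np.uint8); r=cv2.minAreaRect(cv2.findNonZero(g)); b=cv2.boxPoints(r)
    z={"roller_grip":67,"stand":60,"tub_mouth":62}[th]
    print(th,m["p"],m["extent"],r); W=[atz(ray(p,q),z)[:2] for q in b]; print(np.array(W))
    for i in range(2):
      d=W[i+1]-W[i]; print("  edge",np.linalg.norm(d),np.degrees(np.arctan2(d[1],d[0])))
# view pose above tub, tool down, x axis like world x
print(delta([560,-220,330],tool([0,0,-1],[1,0,0])), delta([560,-220,330],tool([0,0,-1],[-1,0,0])))
E
```

```text
[ 210.558 -508.106  199.213] [[ 0.924  0.383 -0.   ]
 [ 0.383 -0.924 -0.   ]
 [-0.     0.    -1.   ]]
cam in tool [  79.193    0.819 -173.904] cam look in tool [-0.308 -0.001  0.951] right [-0.001  1.     0.   ]
[[364.921   0.    316.488]
 [  0.    364.921 200.797]
 [  0.      0.      1.   ]]
roller_grip 0.56 [375.1, 207.2, 408.7, 263.1] ((391.59625244140625, 232.5729217529297), (54.38169479370117, 23.023405075073242), 82.14668273925781)
[[ 659.824 -181.158]
 [ 667.682 -247.677]
 [ 512.241 -261.136]
 [ 504.408 -196.063]]
  edge 66.98152520822978 -83.26244489381497
  edge 156.02308417528562 -175.05124950767882
stand 0.9 [214.9, 191.9, 309.2, 262.8] ((259.2168884277344, 228.47303771972656), (96.18383026123047, 64.32797241210938), 5.44033145904541)
[[527.191 313.606]
 [717.141 300.18 ]
 [683.286  12.749]
 [496.554  33.009]]
  edge 190.42431165354685 -4.042824312204442
  edge 289.41855284812647 -96.71767363213287
tub_mouth 0.85 [374.1, 212.9, 385.1, 261.9] ((378.78631591796875, 234.96986389160156), (50.458065032958984, 4.396760940551758), 83.9909896850586)
[[ 652.044 -174.137]
 [ 653.138 -186.932]
 [ 507.858 -196.106]
 [ 506.752 -183.568]]
  edge 12.84204110777662 -85.11366161143437
  edge 145.5698032379371 -176.38673948695697
[10.828 -3.31  -3.27  -0.    -0.     3.751] [ 10.828  -3.31   -3.27    0.     -0.    -26.249]
```

Request:
jog_arm([
  [[12,-2.83,-2.52,0,0,2.83,-1],[12,-2.83,-2.52,0,0,2.83,-1],[12,-2.83,-2.52,0,0,2.83,-1],[12,-2.83,-2.52,0,0,2.83,-1],[12,-2.83,-2.52,0,0,2.83,-1],[12,-2.83,-2.52,0,0,2.83,-1],[12,-2.83,-2.52,0,0,2.83,-1],[12,-2.83,-2.52,0,0,2.83,-1],[12,-2.83,-2.52,0,0,2.83,-1],[12,-2.83,-2.52,0,0,2.83,-1],[12,-2.83,-2.52,0,0,2.83,-1],[12,-2.83,-2.52,0,0,2.83,-1]],
])

```text
time: 2.45
tcp_pos: [604.9, -223.3, 298.7]
tool_rot: [3.141, -0.0, 0.097]
wrist_force: [1.1, -1.0, 1.1]
grip_width: 85.4
gripper_force: 0.0
```

```bash
cat > look.py <<'E'
import sys
from h import *
n=sys.argv[1]; s=get_state(); print(s["time"],*pose()[0],s["tool_rot"])
p=eyes.get_image("wrist"); save(p,n)
for a in sys.argv[2:]:
  th,z=a.split(":"); z=float(z)
  for t in eyes.tip_of(p,th)[:2]: print(th,"tip",t["p"],t["position"],atz(ray(p,t["position"]),z))
E
python3 look.py w1 roller_grip:112 tub_mouth:62
python3 - <<'E'
from h import *
p=eyes.get_image("wrist")
for th,z in(("roller_grip",67),("tub_mouth",62)):
  for m in eyes.cut_out(p,th)[:1]:
    g=m["region"].astype(np.uint8); r=cv2.minAreaRect(cv2.findNonZero(g)); b=cv2.boxPoints(r); print(th,m["p"],b.tolist())
E
```

```text
2.45 604.9035598333928 -223.34575673457573 298.7201994219483 [ 3.141 -0.     0.097]
roller_grip 0.59 [[297.0, 123.0], [344.0, 123.0], [344.0, 229.0], [297.0, 229.0]]
tub_mouth 0.97 [[291.6819763183594, 114.73577880859375], [346.8663635253906, 113.58609008789062], [349.1861267089844, 224.93359375], [294.0017395019531, 226.08328247070312]]
```

View pics/w1.png

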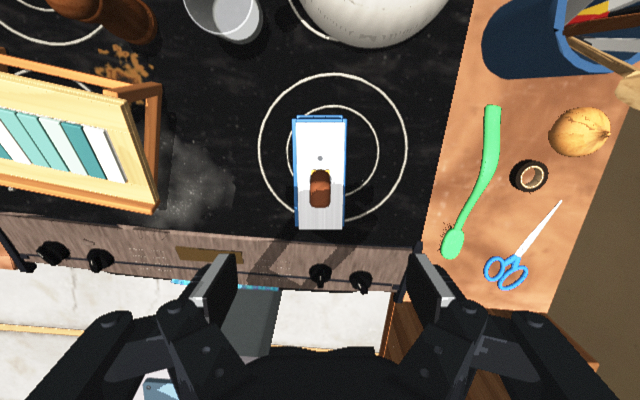

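```bash
python3 - <<'E'
from h import *
p=eyes.get_image("wrist")
f=p["frame"].astype(int); m=((f.min(2)>165)).astype(np.uint8); m[:, :280]=0; m[:,360:]=0; m[:100]=0; m[245:]=0
c=max(cv2.findContours(m,0,2)[0],key=cv2.contourArea); W=np.array([atz(ray(p,q[0]),67)[:2] for q in c],np.float32)
r=cv2.minAreaRect(W); print(r, cv2.boxPoints(r))
for th,z in(("roller_grip",112),("tub_mouth",62),("face_center",78),("pepper_mill",0),("tumbler",0)):
  for t in eyes.tip_of(p,th)[:2]: print(th,t["p"],t["position"],atz(ray(p,t["position"]),z))
for q in((311,184),(329,184),(311,172),(329,172)): print(atz(ray(p,q),148))
E
```

```text
((584.4655151367188, -223.52230834960938), (153.15736389160156, 67.21092224121094), 5.426024913787842) [[ 505.052 -197.309]
 [ 511.408 -264.219]
 [ 663.879 -249.736]
 [ 657.523 -182.826]]
roller_grip 0.88 [314.9, 183.3] [ 585.465 -219.147  112.   ]
face_center 0.87 [32.6, 136.6] [604.578 157.105  78.   ]
pepper_mill 0.56 [135.4, 18.5] [770.477  53.292   0.   ]
tumbler 0.56 [236.3, 18.8] [783.512 -88.175   0.   ]
[ 593.895 -214.733  148.   ]
[ 595.834 -235.164  148.   ]
[ 607.819 -213.568  148.   ]
[ 609.733 -233.735  148.   ]
```

Request:
jog_arm([
  [[-0.48,-0.07,3,0,0,0,-1],[-0.48,-0.07,3,0,0,0,-1],[-0.48,-0.07,3,0,0,0,-1],[-0.48,-0.07,4,0,0,0,-1],[-0.48,-0.07,5,0,0,0,-1],[-0.48,-0.07,5.29,0,0,0,-1],[-0.48,-0.07,5.29,0,0,0,-1],[-0.48,-0.07,5.29,0,0,0,-1],[-0.48,-0.07,5.29,0,0,0,-1],[-0.48,-0.07,5.29,0,0,0,-1]],
])

```text
time: 3.88
tcp_pos: [586.1, -225.3, 89.8]
tool_rot: [3.138, -0.004, 0.096]
wrist_force: [0.5, -0.5, 0.3]
grip_width: 85.6
gripper_force: 0.0
```

Request:
jog_arm([
  [[0,0,0,0,0,0,1],[0,0,0,0,0,0,1],[0,0,0,0,0,0,1],[0,0,0,0,0,0,1],[0,0,0,0,0,0,1],[0,0,0,0,0,0,1],[0,0,0,0,0,0,1],[0,0,0,0,0,0,1],[0,0,0,0,0,0,1],[0,0,0,0,0,0,1]],
])

```text
time: 4.72
tcp_pos: [584.1, -223.6, 86.9]
tool_rot: [-3.141, -0.0, 0.097]
wrist_force: [-1.3, 4.2, 5.0]
grip_width: 24.1
gripper_force: 60.0
```

Request:
jog_arm([
  [[0,0,-0.5,0,0,0,1],[0,0,-1,0,0,0,1],[0,0,-2,0,0,0,1],[0,0,-3,0,0,0,1],[0,0,-4,0,0,0,1],[0.42,-4,-4.6,0,0,0,1],[0.42,-4,-4.6,0,0,0,1],[0.42,-4,-4.6,0,0,0,1],[0.42,-4,-4.6,0,0,0,1],[0.42,-4,-4.6,0,0,0,1],[0.42,-4,-4.6,0,0,0,1],[0.42,-4,-4.6,0,0,0,1]],
])

```text
time: 5.72
tcp_pos: [585.2, -63.5, 269.5]
tool_rot: [3.141, 0.002, 0.097]
wrist_force: [-0.4, 0.3, -4.2]
grip_width: 23.9
gripper_force: 61.3
```

```bash
python3 - <<'E'
from h import *
s=get_state(); print(s["time"],s["tcp_pos"],s["tool_rot"],s["wrist_force"],s["ft_torque"],s["grip_width"])
p=eyes.get_image("wrist"); save(p,"w2"); np.savez("w2",**{k:p[k] for k in("frame","camera_matrix","world_to_cam")})
print(p["camera_matrix"])
for t in eyes.tip_of(p,"face_center")[:2]: print(t["p"],t["position"],atz(ray(p,t["position"]),78))
E
```

```text
5.7167 [585.178 -63.458 269.537] [3.141 0.002 0.097] [-0.359  0.265 -4.216] [ 0.032  0.012 -0.007] 23.94893095773501
[[293.533   0.    321.545]
 [  0.    293.533 198.789]
 [  0.      0.      1.   ]]
0.76 [144.9, 140.0] [601.122 155.419  78.   ]
```

View pics/w2.png

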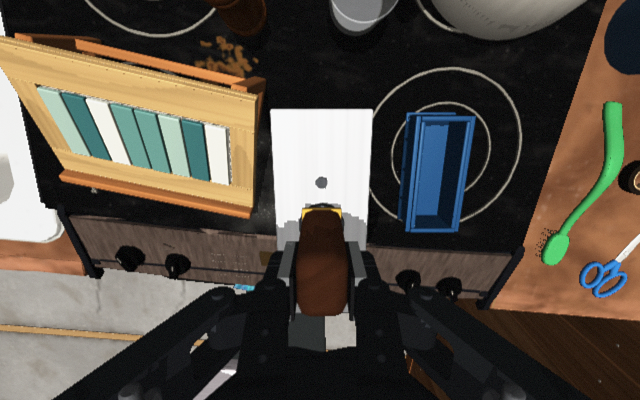

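The view from the wrist shows the whole stand: the tile row runs from about (37,86) to (229,185), and the empty tub is at (437,172). I'll zoom in to pick corners.

```bash
python3 - <<'E'
import cv2
f=cv2.imread("pics/w2.png"); c=f[25:222,0:266]; cv2.imwrite("pics/z2.png",cv2.resize(c,None,fx=3,fy=3,interpolation=cv2.INTER_CUBIC))
E
```

```text
(no output)
```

View pics/z2.png

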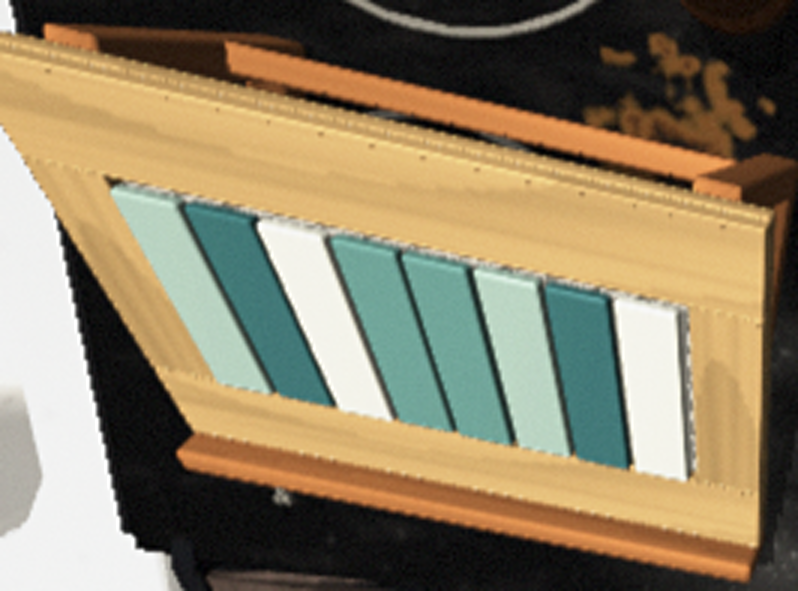

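```bash
python3 - <<'E'
from h import *
from scipy.optimize import least_squares
d=dict(np.load("w2.npz"))
zp=np.array([[112,184],[218,383],[684,306],[687,480]],float); uv=(zp+.5)/3-.5+[0,25]
c,s=np.cos(np.pi/6),.5
def M(a,y,h): return np.array([a*c-h*s,y,a*s+h*c])   # a up slope, y along, h normal
pts=[M(46,104,4.2),M(-46,104,4.2),M(46,-104,4.2),M(-46,-104,4.2)]
def W(q,m,dz=0): return R.from_euler("z",q[2]).apply(m)+[q[0],q[1],78+dz]
f=lambda q:np.ravel([proj(d,W(q,m))-v for m,v in zip(pts,uv)])
r=least_squares(f,[602,156,-.1]); print(r.x,np.degrees(r.x[2]),f(r.x))
g=lambda q:np.ravel([proj(d,W(q,m,q[3]))-v for m,v in zip(pts,uv)])
r2=least_squares(g,[602,156,-.1,0]); print(r2.x,g(r2.x))
# predict face/ledge corners in zoom px
for m in [M(88,-135,0),M(-88,-135,14),M(-88,135,14),M(-101,-135,14),M(88,135,0),M(-101,135,14)]:
  q=proj(d,W(r.x,m)); print((q-[0,25]+.5)*3-.5)
E
```

```text
[602.896 153.964  -0.118] -6.773686885355178 [-2.056  0.009  0.255 -0.733 -0.087  1.369  2.428 -0.469]
[602.47  156.165  -0.119  -3.652] [-0.907  0.311  0.799 -1.09  -1.032  1.405  1.552 -0.951]
[770.965 222.05 ]
[755.825 565.84 ]
[175.161 449.702]
[755.6   582.025]
[-52.887  35.626]
[188.299 469.257]
```

```bash
python3 - <<'E'
from h import *
from scipy.optimize import least_squares
c,s=np.cos(np.pi/6),.5
def M(a,y,h): return np.array([a*c-h*s,y,a*s+h*c])
P=[M(46,104,4.2),M(46,-104,4.2),M(-46,-104,4.2),M(-46,104,4.2)]
def W(q,m): return R.from_euler("z",q[2]).apply(m)+[q[0],q[1],78]
d=dict(np.load("w2.npz"))
zp=np.array([[112,184],[684,306],[687,480],[218,383]],float); 
obs=[(d,(zp+.5)/3-.5+[0,25])]
for n in("top","scene"):
  p=eyes.get_image(n); f=cv2.GaussianBlur(p["frame"],(3,3),0).astype(int); e=proj(p,W([603,155,-.11],M(0,0,4)))
  m=((f[:,:,0]-f[:,:,2])<35).astype(np.uint8)
  rect=np.zeros_like(m); poly=np.array([proj(p,W([603,155,-.11],M(a,y,0))) for a,y in((66,120),(66,-120),(-66,-120),(-66,120))]); cv2.fillConvexPoly(rect,poly.astype(np.int32),1)
  m=cv2.morphologyEx(m*rect,cv2.MORPH_CLOSE,np.ones((3,3),np.uint8)); k,l,st,_=cv2.connectedComponentsWithStats(m); j=1+st[1:,4].argmax()
  h=cv2.convexHull(cv2.findNonZero((l==j).astype(np.uint8))); q=cv2.minAreaRect(h)
  ap=cv2.approxPolyN(h,4,ensure_convex=True).reshape(-1,2).astype(float)
  pr=np.array([proj(p,W([603,155,-.11],x)) for x in P]); ap=np.array([ap[np.linalg.norm(ap-x,axis=1).argmin()] for x in pr]); print(n,st[j],ap.tolist(),pr.tolist())
  obs.append((p,ap))
def F(q,o): return np.ravel([proj(pp,W(q,x))-v for pp,uv in o for x,v in zip(P,uv)])
for nm,o in(("w",obs[:1]),("top",obs[1:2]),("scene",obs[2:]),("all",obs)):
  r=least_squares(F,[603,155,-.11],args=(o,)); print(nm,r.x,np.degrees(r.x[2]),np.abs(r.fun).max())
E
```

```text
top [ 225  210   79   43 2492] [[225.0, 211.0], [304.0, 210.0], [301.0, 254.0], [225.0, 239.0]] [[224.9186806886327, 211.44958144098072], [297.3029118055934, 217.9917785561245], [295.92276550649, 246.61438550998773], [225.86204744827108, 240.01585226477266]]
scene [ 254  220   79   71 2629] [[253.0, 260.0], [314.0, 219.0], [333.0, 247.0], [273.0, 291.0]] [[254.20809872675218, 259.07661290179647], [314.7727178184215, 218.4299251977673], [333.44379858418245, 245.3730272002279], [274.1621478809472, 288.7769144180584]]
w [602.896 153.964  -0.118] -6.773687385764431 2.4280215630130613
top [604.323 146.917  -0.108] -6.194905454923546 7.9546565343515
scene [601.624 159.815  -0.114] -6.5057078228970395 0.7338381535568033
all [603.118 153.769  -0.116] -6.648474643606852 8.169609570123441
```

```bash
cat >> h.py <<'E'
C,S=np.cos(np.pi/6),.5
Q=[602.5,156.,np.radians(-6.5)]; L=70.9
def N(): return R.from_euler("z",Q[2]).apply([-S,0,C])
def U(): return R.from_euler("z",Q[2]).apply([C,0,S])
def target(a,y,h):
    pf=R.from_euler("z",Q[2]).apply([a*C,y,a*S])+[Q[0],Q[1],78]
    return pf+N()*(h+L), tool(-N(),U())
def state_face():
    p,r=pose(); f=R.from_euler("z",-Q[2]).apply(p-r.apply([0,0,-L])-[Q[0],Q[1],78]); 
    return f@[C,0,S],f[1],f@[-S,0,C]
E
python3 - <<'E'
from h import *
p,r=target(0,-91,40); print(p,delta(p,r))
print(get_state()["joint_positions"])
E
```

```text
[537.105  71.862 174.042] [-0.873 -3.509  2.394 -0.52   4.995  1.94 ]
[-0.299  0.295  1.315 -0.     1.533  1.177]
```

Request:
jog_arm([
  [[-0.6,-1,0,-0.2,1,0.4,1],[-0.8,-2,0.3,-0.3,2,0.8,1],[-0.87,-3,0.8,-0.4,3,1.2,1],[-0.87,-3.5,1.4,-0.5,4,1.6,1],[-0.87,-3.51,2,-0.52,5,1.94,1],[-0.87,-3.51,2.4,-0.52,5,1.94,1],[-0.87,-3.51,2.4,-0.52,5,1.94,1],[-0.87,-3.51,2.4,-0.52,5,1.94,1],[-0.87,-3.51,2.4,-0.52,5,1.94,1],[-0.87,-3.51,2.4,-0.52,5,1.94,1]],
])

```text
time: 6.75
tcp_pos: [540.5, 72.1, 177.7]
tool_rot: [-3.141, -0.53, -0.113]
wrist_force: [0.8, -0.3, -3.8]
grip_width: 24.2
gripper_force: 61.9
```

```bash
python3 - <<'E'
from h import *
s=get_state(); print(s["joint_positions"],s["wrist_force"],N()); print(state_face(),delta(*target(0,-91,40)),delta(*target(0,-91,8)))
p=eyes.get_image("scene"); save(p,"s3"); c=p["frame"][130:330,210:450]; cv2.imwrite("pics/s3c.png",cv2.resize(c,None,fx=3,fy=3,interpolation=cv2.INTER_CUBIC)[:,:,::-1])
E
```

```text
[-0.049 -0.023  2.059 -0.059  0.577  1.676] [ 0.767 -0.315 -3.815] [-0.497  0.057  0.866]
(np.float64(5.121563382681368), np.float64(-90.3459885340421), np.float64(41.49205991694739)) [-0.117  0.015  0.037 -0.005 -0.06   0.003] [-0.122  0.016  0.837 -0.005 -0.06   0.003]
```

View pics/s3c.png

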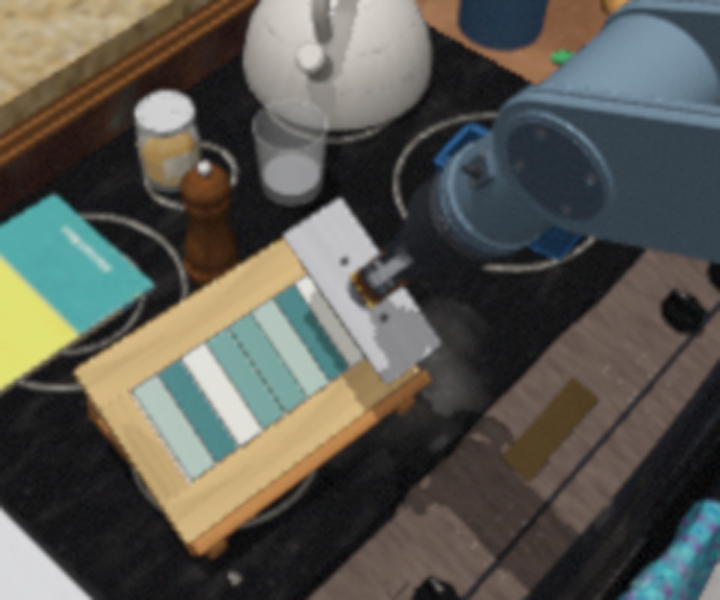

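The roller sits over tiles 1 and 2, parallel to the slope. Next I'll descend to about 8 mm above the face.

Request:
jog_arm([
  [[0,0,0.3,0,0,0,1],[0,0,0.6,0,0,0,1],[0,0,0.75,0,0,0,1],[0,0,0.8,0,0,0,1],[0,0,0.8,0,0,0,1],[0,0,0.8,0,0,0,1]],
])

```text
time: 7.3
tcp_pos: [553.7, 71.3, 147.5]
tool_rot: [-3.141, -0.526, -0.112]
wrist_force: [-1.1, -1.1, -4.1]
grip_width: 24.2
gripper_force: 61.9
```

```bash
cat > st.py <<'E'
from h import *
s=get_state(); w=np.array([.35,-.3,-4.0])
f=s["wrist_force"]-w; print(s["time"],"a,y,h",np.round(state_face(),2),"Fn",f@N(),"Fu",f@U(),"Fy",f@np.cross(N(),U()),"tq",s["ft_torque"],"grip",s["grip_width"], "d0",delta(*target(0,-91,8)))
E
python3 st.py
```

```text
7.3 a,y,h [  1.23 -89.64   8.73] Fn 0.6125403611417131 Fu -1.2541402224256883 Fy -0.9740762368709782 tq [0.075 0.727 0.049] grip 24.194452994270783 d0 [-0.027  0.032  0.018 -0.01  -0.023  0.013]
```

Request:
jog_arm([
  [[0,0,0.025,0,0,0,1],[0,0,0.05,0,0,0,1],[0,0,0.075,0,0,0,1],[0,0,0.1,0,0,0,1],[0,0,0.125,0,0,0,1],[0,0,0.125,0,0,0,1],[0,0,0.125,0,0,0,1]],
])

```text
time: 7.88
tcp_pos: [555.8, 71.3, 142.9]
tool_rot: [-3.141, -0.526, -0.111]
wrist_force: [-4.1, 0.6, 1.1]
grip_width: 23.8
gripper_force: 62.8
```

```bash
python3 st.py
```

```text
7.8833 a,y,h [  0.8  -89.38   3.73] Fn 6.688906834118312 Fu -1.3590829331112448 Fy 0.4013213485237844 tq [0.021 0.688 0.013] grip 23.80675255583715 d0 [-0.015  0.038 -0.107 -0.012 -0.024  0.016]
```

Request:
jog_arm([
  [[0,0,0.025,0,0,0,1],[0,0,0.05,0,0,0,1],[0,0,0.075,0,0,0,1],[0,0,0.075,0,0,0,1],[0,0,0.075,0,0,0,1]],
])

```text
time: 8.3
tcp_pos: [556.8, 71.3, 140.9]
tool_rot: [-3.141, -0.526, -0.111]
wrist_force: [-14.0, 0.5, 13.2]
grip_width: 24.1
gripper_force: 65.2
```

```bash
python3 st.py
```

```text
8.3 a,y,h [  0.63 -89.28   1.48] Fn 22.046288236838162 Fu -3.832747326326783 Fy -0.7867677601809262 tq [ 0.018  1.105 -0.111] grip 24.078366437754553 d0 [-0.011  0.04  -0.163 -0.012 -0.024  0.019]
```

Request:
jog_arm([
  [[0,-0.05,0,0,0,0,1],[0,-0.15,0,0,0,0,1],[0,-0.25,0,0,0,0,1],[0,-0.35,0,0,0,0,1],[0,-0.45,0,0,0,0,1],[0,-0.55,0,0,0,0,1],[0,-0.6,0,0,0,0,1],[0,-0.65,0,0,0,0,1],[0,-0.65,0,0,0,0,1]],
])

```text
time: 9.05
tcp_pos: [559.9, 97.4, 140.9]
tool_rot: [-3.141, -0.526, -0.111]
wrist_force: [-13.0, 0.7, 11.8]
grip_width: 23.9
gripper_force: 64.7
```

```bash
python3 st.py
```

```text
9.05 a,y,h [  0.69 -62.94   1.43] Fn 20.315128134421354 Fu -3.6705891858108997 Fy -0.5258951075726053 tq [ 0.079  1.044 -0.034] grip 23.89945472844596 d0 [-0.014  0.699 -0.165 -0.015 -0.026  0.022]
```

Request:
jog_arm([
  [[0,-0.1,0,0,0,0,1],[0,-0.2,0,0,0,0,1],[0,-0.3,0,0,0,0,1],[0,-0.4,0,0,0,0,1],[0,-0.5,0,0,0,0,1],[0,-0.6,0,0,0,0,1],[0,-0.7,0,0,0,0,1],[0,-0.8,0,0,0,0,1],[0,-0.9,0,0,0,0,1],[0,-1.0,0,0,0,0,1],[0,-1.1,0,0,0,0,1],[0,-1.2,0,0,0,0,1]],
])

```text
time: 10.05
tcp_pos: [565.4, 145.0, 140.8]
tool_rot: [-3.141, -0.526, -0.111]
wrist_force: [-10.1, -0.5, 8.2]
grip_width: 24.0
gripper_force: 64.1
```

```bash
python3 st.py
```

```text
10.05 a,y,h [  0.73 -15.06   1.27] Fn 15.778517516339985 Fu -2.86544358435763 Fy -1.3379666302585 tq [-0.142  0.967  0.011] grip 23.95503535689859 d0 [-0.016  1.896 -0.171 -0.014 -0.027  0.019]
```

Request:
jog_arm([
  [[0,-0.1,0.005,0,0,0,1],[0,-0.2,0.007,0,0,0,1],[0,-0.3,0.01,0,0,0,1],[0,-0.4,0.01,0,0,0,1],[0,-0.5,0.012,0,0,0,1],[0,-0.6,0.014,0,0,0,1],[0,-0.7,0.015,0,0,0,1],[0,-0.8,0.015,0,0,0,1],[0,-0.9,0.017,0,0,0,1],[0,-1.0,0.018,0,0,0,1],[0,-1.1,0.02,0,0,0,1],[0,-1.2,0.02,0,0,0,1]],
])

```text
time: 11.05
tcp_pos: [571.0, 192.8, 140.6]
tool_rot: [-3.141, -0.527, -0.112]
wrist_force: [-12.9, 0.8, 11.2]
grip_width: 24.1
gripper_force: 64.7
```

```bash
python3 st.py
```

```text
11.05 a,y,h [ 0.79 33.12  1.  ] Fn 19.82710892513847 Fu -3.8992989626565837 Fy -0.3624399550005941 tq [-0.146  1.065 -0.074] grip 24.143738710664056 d0 [-0.019  3.099 -0.181 -0.017 -0.03   0.016]
```

Request:
jog_arm([
  [[0,-0.14,0.003,0,0,0,1],[0,-0.28,0.006,0,0,0,1],[0,-0.42,0.008,0,0,0,1],[0,-0.56,0.01,0,0,0,1],[0,-0.7,0.012,0,0,0,1],[0,-0.84,0.013,0,0,0,1],[0,-0.98,0.014,0,0,0,1],[0,-1.12,0.016,0,0,0,1],[0,-1.26,0.018,0,0,0,1],[0,-1.4,0.02,0,0,0,1],[0,-1.54,0.022,0,0,0,1],[0,-1.65,0.024,0,0,0,1]],
])

```text
time: 12.05
tcp_pos: [578.7, 259.1, 140.2]
tool_rot: [-3.139, -0.527, -0.112]
wrist_force: [-15.5, 0.6, 14.1]
grip_width: 24.4
gripper_force: 65.1
```

```bash
python3 st.py
```

```text
12.05 a,y,h [ 0.77 99.99  0.67] Fn 23.63678573099714 Fu -4.658218999433651 Fy -0.900803994620744 tq [-0.088  1.266 -0.15 ] grip 24.396029965447624 d0 [-0.018  4.769 -0.198 -0.029 -0.033  0.012]
```

Request:
jog_arm([
  [[0,0.1,0.005,0,0,0,1],[0,0.25,0.003,0,0,0,1],[0,0.42,0,0,0,0,1],[0,0.6,-0.002,0,0,0,1],[0,0.78,-0.004,0,0,0,1],[0,0.96,-0.006,0,0,0,1],[0,1.14,-0.008,0,0,0,1],[0,1.32,-0.01,0,0,0,1],[0,1.5,-0.012,0,0,0,1],[0,1.68,-0.014,0,0,0,1],[0,1.86,-0.016,0,0,0,1],[0,2.04,-0.018,0,0,0,1]],
])

```text
time: 13.05
tcp_pos: [569.5, 177.6, 140.7]
tool_rot: [-3.14, -0.528, -0.111]
wrist_force: [-12.8, 3.2, 13.5]
grip_width: 24.3
gripper_force: 65.0
```

```bash
python3 st.py
```

```text
13.05 a,y,h [ 1.08 17.94  1.04] Fn 21.86966837713518 Fu -2.895325850119449 Fy 1.9973092307014506 tq [0.395 1.161 0.402] grip 24.2523002596251 d0 [-0.025  2.717 -0.183 -0.03  -0.038  0.02 ]
```

Request:
jog_arm([
  [[0,0.18,0,0,0,0,1],[0,0.36,-0.002,0,0,0,1],[0,0.54,-0.004,0,0,0,1],[0,0.72,-0.006,0,0,0,1],[0,0.9,-0.006,0,0,0,1],[0,1.08,-0.006,0,0,0,1],[0,1.26,-0.008,0,0,0,1],[0,1.44,-0.01,0,0,0,1],[0,1.62,-0.012,0,0,0,1],[0,1.8,-0.014,0,0,0,1],[0,1.98,-0.016,0,0,0,1],[0,2.1,-0.018,0,0,0,1]],
])

```text
time: 14.05
tcp_pos: [560.0, 93.3, 141.2]
tool_rot: [-3.141, -0.528, -0.111]
wrist_force: [-12.2, 3.7, 11.2]
grip_width: 23.6
gripper_force: 64.9
```

```bash
python3 st.py
```

```text
14.05 a,y,h [  1.47 -66.94   1.43] Fn 19.59721242714591 Fu -3.58144882780147 Fy 2.5636947017952063 tq [0.242 1.026 0.366] grip 23.611103011572595 d0 [-0.03   0.598 -0.165 -0.017 -0.039  0.022]
```

Request:
jog_arm([
  [[0,0.18,0,0,0,0,1],[0,0.36,0,0,0,0,1],[0,0.54,0,0,0,0,1],[0,0.7,0,0,0,0,1],[0,0.72,0,0,0,0,1],[0,0.72,-0.3,0,0,0,1],[0,0.72,-1,0,0,0,1],[0,0.72,-2,0,0,0,1],[0,0.72,-3,0,0,0,1],[0,0.72,-3,0,0,0,1],[0,0.72,-3,0,0,0,1],[0,0.72,-3,0,0,0,1]],
])

```text
time: 15.05
tcp_pos: [496.5, 71.3, 242.6]
tool_rot: [-3.141, -0.525, -0.112]
wrist_force: [-0.8, -0.2, -4.0]
grip_width: 24.3
gripper_force: 62.0
```

```bash
python3 - <<'E'
from h import *
s=get_state(); print(s["time"],s["tcp_pos"],s["wrist_force"],s["grip_width"])
# return: above tub, same orientation as grasp
rg=R.from_euler("xyz",[np.pi,0,.097])
print("hover",delta([584.1,-223.6,240],rg))
p=eyes.get_image("scene"); c=p["frame"][130:330,210:450]; cv2.imwrite("pics/s4c.png",cv2.resize(c,None,fx=3,fy=3,interpolation=cv2.INTER_CUBIC)[:,:,::-1])
E
```

```text
15.05 [496.461  71.269 242.607] [-0.837 -0.246 -3.991] 24.336715381613068
hover [ 2.563  7.082  1.557  0.521 -4.991 -1.946]
```

View pics/s4c.png

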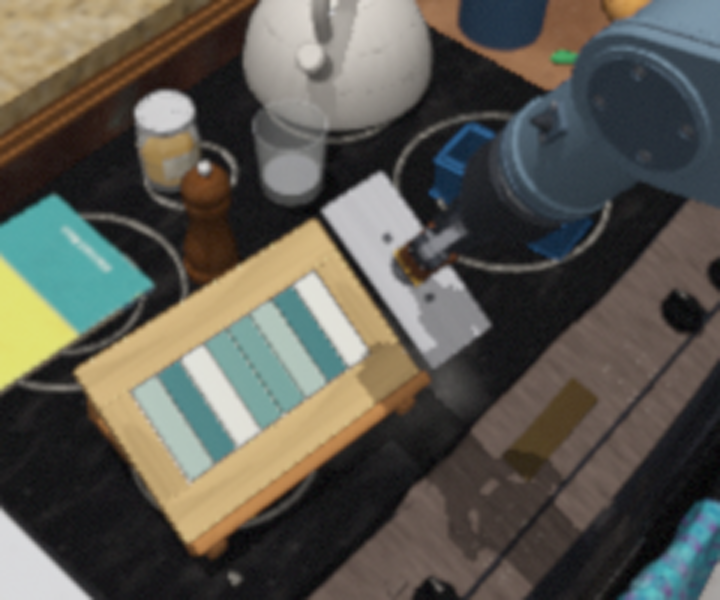

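The tiles lie flat with no shadow edges, and the tumbler and mill haven't moved. The roller goes back above the tub now.

Request:
jog_arm([
  [[0.5,1,0,0.1,-1,-0.4,1],[1,2,0,0.2,-2,-0.8,1],[1.5,3,0.3,0.3,-3,-1.2,1],[2,4,0.6,0.4,-4,-1.6,1],[2.3,5,1,0.5,-4.9,-1.9,1],[2.5,6,1.3,0.52,-4.99,-1.95,1],[2.56,7,1.5,0.52,-4.99,-1.95,1],[2.56,7.08,1.56,0.52,-4.99,-1.95,1],[2.56,7.08,1.56,0.52,-4.99,-1.95,1],[2.56,7.08,1.56,0.52,-4.99,-1.95,1],[2.56,7.08,1.56,0.52,-4.99,-1.95,1],[2.56,7.08,1.56,0.52,-4.99,-1.95,1]],
])

```text
time: 16.1
tcp_pos: [584.5, -222.4, 239.9]
tool_rot: [-3.141, -0.0, 0.098]
wrist_force: [-0.4, -0.8, -3.6]
grip_width: 23.8
gripper_force: 62.1
```

```bash
python3 - <<'E'
from h import *
s=get_state(); print(s["time"],s["tcp_pos"],s["tool_rot"],s["wrist_force"],s["grip_width"])
rg=R.from_euler("xyz",[np.pi,0,.097])
print(delta([584.1,-223.6,240],rg),delta([584.1,-223.6,86.9],rg))
top=eyes.get_image("top"); a=top["frame"][190:280,350:440]; sc=eyes.get_image("scene"); b=sc["frame"][130:220,340:430]
w=eyes.get_image("wrist"); save(w,"w5")
t=np.hstack([cv2.resize(x,(400,400),interpolation=cv2.INTER_CUBIC) for x in(a,b)]); cv2.imwrite("pics/ts5.png",t[:,:,::-1])
E
```

```text
16.1 [ 584.536 -222.373  239.897] [-3.141 -0.     0.098] [-0.39  -0.803 -3.647] 23.846245379955352
[-0.014  0.029 -0.003 -0.009 -0.001  0.013] [-0.014  0.033  3.825 -0.009 -0.001  0.013]
```

View pics/ts5.png

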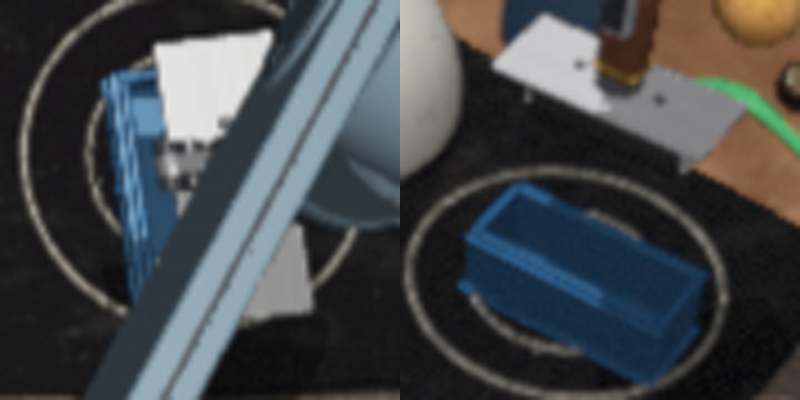

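View pics/w5.png

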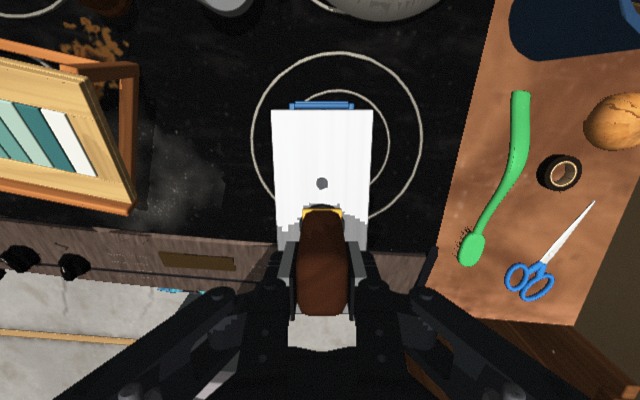

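Seen from the tool, the plate sits just as it did after the lift (columns 272–373, top edge at row 110), so nothing has slipped. Descending.

Request:
jog_arm([
  [[0,0,0.6,0,0,0,1],[0,0,1.2,0,0,0,1],[0,0,1.8,0,0,0,1],[0,0,2.2,0,0,0,1],[0,0,2.4,0,0,0,1],[0,0,2.4,0,0,0,1],[0,0,2.4,0,0,0,1],[0,0,2.4,0,0,0,1]],
])

```text
time: 16.92
tcp_pos: [585.6, -223.8, 146.7]
tool_rot: [3.139, -0.004, 0.098]
wrist_force: [-0.4, 0.4, -3.6]
grip_width: 24.1
gripper_force: 62.0
```

```bash
python3 - <<'E'
from h import *
s=get_state(); print(s["time"],s["tcp_pos"],s["tool_rot"],s["wrist_force"])
print(delta([584.1,-223.6,86.9],R.from_euler("xyz",[np.pi,0,.097])))
E
```

```text
16.9167 [ 585.642 -223.828  146.74 ] [ 3.139 -0.004  0.098] [-0.419  0.446 -3.589]
[-0.043 -0.013  1.496  0.022 -0.034  0.008]
```

Request:
jog_arm([
  [[0,0,0.25,0,0,0,1],[0,0,0.5,0,0,0,1],[0,0,0.75,0,0,0,1],[0,0,1.0,0,0,0,1],[0,0,1.15,0,0,0,1],[0,0,1.25,0,0,0,1],[0,0,1.32,0,0,0,1],[0,0,1.36,0,0,0,1],[0,0,1.39,0,0,0,1],[0,0,1.39,0,0,0,1],[0,0,1.39,0,0,0,1]],
])

```text
time: 17.83
tcp_pos: [584.9, -223.7, 89.7]
tool_rot: [3.141, -0.002, 0.097]
wrist_force: [-0.3, 0.8, -3.2]
grip_width: 24.1
gripper_force: 62.1
```

```bash
python3 - <<'E'
from h import *
s=get_state(); print(s["time"],s["tcp_pos"],s["tool_rot"],s["wrist_force"])
print(delta([584.1,-223.6,86.9],R.from_euler("xyz",[np.pi,0,.097])))
E
```

```text
17.8333 [ 584.89  -223.668   89.65 ] [ 3.141 -0.002  0.097] [-0.313  0.799 -3.178]
[-0.02  -0.004  0.069  0.008 -0.015  0.005]
```

Request:
jog_arm([
  [[0,0,0.02,0,0,0,1],[0,0,0.04,0,0,0,1],[0,0,0.05,0,0,0,1],[0,0,0.05,0,0,0,1],[0,0,0.05,0,0,0,1]],
])

```text
time: 18.25
tcp_pos: [584.7, -223.5, 87.3]
tool_rot: [3.141, -0.001, 0.097]
wrist_force: [0.5, -0.2, -2.8]
grip_width: 23.8
gripper_force: 62.1
```

Next comes a slight press to seat the plate (z about 86.9), then opening the jaws.

Request:
jog_arm([
  [[0,0,0.01,0,0,0,1],[0,0,0.015,0,0,0,1],[0,0,0.015,0,0,0,1]],
])

```text
time: 18.5
tcp_pos: [584.6, -223.6, 87.1]
tool_rot: [3.141, -0.001, 0.097]
wrist_force: [-1.7, 0.9, -0.4]
grip_width: 23.9
gripper_force: 62.7
```

Request:
jog_arm([
  [[0,0,0,0,0,0,-1],[0,0,0,0,0,0,-1],[0,0,0,0,0,0,-1],[0,0,0,0,0,0,-1],[0,0,0,0,0,0,-1],[0,0,0,0,0,0,-1],[0,0,0,0,0,0,-1],[0,0,0,0,0,0,-1],[0,0,0,0,0,0,-1],[0,0,0,0,0,0,-1]],
])

```text
time: 19.33
tcp_pos: [584.6, -223.5, 86.6]
tool_rot: [3.141, -0.001, 0.097]
wrist_force: [0.2, -0.2, -0.3]
grip_width: 85.3
gripper_force: 0.0
```

Request:
jog_arm([
  [[0,0,-0.5,0,0,0,-1],[0,0,-1.2,0,0,0,-1],[0,0,-2,0,0,0,-1],[0,0,-3,0,0,0,-1],[0,0,-4,0,0,0,-1],[0.6,0,-5.3,0,0,0,-1],[0.6,0,-5.3,0,0,0,-1],[0.6,0,-5.3,0,0,0,-1],[0.6,0,-5.3,0,0,0,-1]],
])

```text
time: 20.08
tcp_pos: [608.7, -221.2, 299.3]
tool_rot: [3.14, -0.002, 0.098]
wrist_force: [0.5, 0.5, -1.2]
grip_width: 85.6
gripper_force: 0.0
```

```bash
python3 - <<'E'
from h import *
s=get_state(); print(s["time"],s["tcp_pos"],s["tool_rot"],s["wrist_force"])
p=eyes.get_image("wrist"); a=p["frame"]
f=a.astype(int); m=((f.min(2)>165)).astype(np.uint8); m[:, :280]=0; m[:,365:]=0; m[:95]=0; m[250:]=0
c=max(cv2.findContours(m,0,2)[0],key=cv2.contourArea); W=np.array([atz(ray(p,q[0]),67)[:2] for q in c],np.float32); print(cv2.minAreaRect(W))
b=eyes.get_image("scene")["frame"]
t=np.hstack([cv2.resize(a[80:260,230:410],(400,400)),cv2.resize(b[130:230,330:430],(400,400),interpolation=cv2.INTER_CUBIC)]); cv2.imwrite("pics/e.png",t[:,:,::-1])
E
```

```text
20.0833 [ 608.693 -221.154  299.251] [ 3.14  -0.002  0.098] [ 0.546  0.518 -1.155]
((584.2543334960938, -224.38656616210938), (152.3144989013672, 66.59681701660156), 5.522593021392822)
```

View pics/e.png

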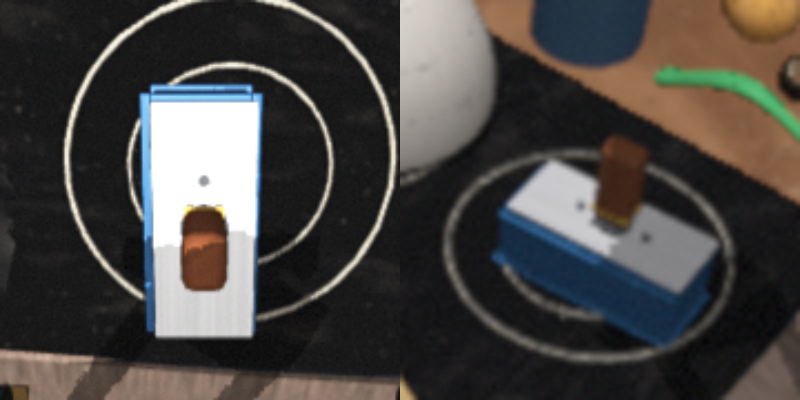

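The roller hangs in the tub where it was at the start, within 1 mm, with its plate on the rim and the handle upright. Handing in.

```bash
python3 -c "
from cell import workorder; print(workorder.sign_off())"
```

```text
the job is handed in; nothing more can be done
None
```

The job is handed in, though sign-off returned no verdict: I rolled all eight tiles both ways at about 16–24 N and they look flush, the roller hangs in its tub within about 1 mm of where it started, and the tumbler and mill were left where they stood.

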